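# Set the knurled height stop to a forked gauge

### The job

Set the brass height stop on the green stand to the forked gauge: slide the gauge's slot around the threaded rod so that it stands flat on the green base under the knurled collar, and let go of it. Then spin the collar clockwise down the rod until it nips the gauge's cork face snugly, at about 8 newtons and never squashing it with more than 20, and leave it nipped with the hand clear. Do not disturb the other things on the desk.

Things in the scene. Friction and masses are not known exactly. Their poses are not given: they have to be found in the camera images.
- stand: Height-stop stand, fixed to the desk (it does not move): round green cast base 124 mm in diameter and 10 mm thick, with an upright steel threaded rod 12 mm in diameter on its centre, rod top 100 mm above the desk. Origin: centre of the base's underside, on the desk, on the rod's axis; z up along the rod.
- collar: Knurled brass stop collar on the rod, a cylinder 44 mm in diameter and 28 mm tall, white dot on top. Origin: centre of its underside, on the rod's axis; z up. At the start the underside is 49 to 52 mm above the desk. Clockwise seen from above moves it down, 24 mm a full turn (3.82 mm a rad), about 7 rad in all. It stays where it is left: it does not run down or back off by itself.
- collar_top (a point): Centre of the collar's top face, 28 mm above its underside. Grip the knurl from above, fingertips kept above the underside (the gauge stands below it), sink with the thread, regrasp after at most about 1.5 rad. Turning it takes a steady friction torque of about 0.065 N m; each newton of nip adds about 0.0038 N m. The dry knurl lets a light grip slip.
- gauge: Loose forked gauge, about 0.2 kg: flat aluminium fork, a steel fork locked in it at a set height, cork face on top. Origin: on its underside, where the rod's axis belongs in the slot; x points to the slot's open mouth, z up. The height of the cork face above the underside is not measured: anything from 25 to 34 mm. The cork gives 1 mm for each 5 N (0.1 rad of collar past first touch is about 1.9 N).
- gauge_slot (a point): The middle of the slot at the gauge's underside (same place as the gauge's origin). The slot is 18 mm wide; its open mouth is 24 mm ahead of this point (+x), its closed end 9 mm behind. The fork is 34 mm wide over both prongs and 14 mm thick (32 mm wide above that); the whole gauge reaches 76 mm behind this point.
- gauge_handle (a point): Middle of the gauge's upright handle tab, 36 mm above the underside and 59 mm behind the gauge's origin (-x). The tab is 12 mm wide (along the gauge's y), 22 mm long (along its x), and its top is 48 mm above the underside; grip it from above across its 12 mm.
- jar: Ribbed green glass relaxing jar with a ground lid, 74 mm in diameter, 96 mm tall; origin: centre of its underside. Leave it alone.
- spot_plate: White porcelain spot plate, 60 x 92 x 12 mm; origin: centre of its underside. Leave it alone.
- caliper: Steel vernier caliper lying flat, 190 mm long along its x; origin: middle of its beam. Leave it alone.
- probe: Chrome dissecting probe lying flat, 145 mm long along its x; origin near its middle. Leave it alone.
- pin_box: Cardboard pin box with a cork top, 75 x 110 x 35 mm; origin: centre of its underside. Leave it alone.
Not all that is in view belongs to the job. There is more than one size of the gauge; the one meant has the size given above.

How it is judged:
By the outcome, as a careful person would: the job done as asked, in the order asked, and still so for the second after the job is handed in, with the robot touching nothing.
It also fails if it takes over 72 s, if anything falls off the work surface, if the arm or the gripper's body presses on something with over 40 N, if the wrist force passes 120 N, or if a joint passes its speed limit or range.

### The arm

A 6-joint arm with a two-finger parallel gripper is mounted at the origin on the work surface. World frame = base frame: x ahead of the robot, y to its left, z up, the work surface at z = 0. Lengths are in mm, angles in rad, forces in N, time in s.
With the tool pointing down it reaches from about 275 to 750 mm from the base axis. Payload 10.2 kg.
Tool frame: the origin (TCP) lies between the finger pads; the fingertips stand 11 mm ahead of it and the grasp point (between the pads) lies 8 mm behind it (ctrl.tip_extent is the distance from the TCP to the fingertips, in mm); z points along the fingers, y is the direction in which the jaws open and shut (so a half turn about z gives the same grasp; the last joint's range is limited). The gripper opens to 85 mm and grips with 20 to 120 N. Pads are 22 mm wide; open, the fingers measure 114 mm over their backs; the gripper's body (76 mm by 85 mm) begins 54 mm behind the grasp point. The pads swing forward as they close: fully open they stand 13 mm farther back than shut.
Start: joints at [-1.491, 0.313, 1.498, -0, 1.331, -0.223], TCP at [156.539, -501.126, 242.294] pointing down, gripper open.
Joint ranges: [-2.94, 2.94], [-0.97, 2.17], [0.19, 2.56], [-1.23, 4.37], [0.02, 3.11], [-2.88, 2.88]. Speed limits (rad/s): [2.39, 2.39, 3.01, 3.14, 3.14, 3.14].

### API

Orientations are given as a unit quaternion [w, x, y, z].
In Python, from rig import ctrl gives the robot as it stands.
- The arm moves only by the tool apply_moves, never from a script. Its argument "commands" is a list of rows, each a list of 5 numbers: the finger opening in cm, from 0 to 8.54, then the shift along the tool's x, y, z in cm, then the turn about the tool's z in rad. In form: [[jaw, dx, dy, dz, roll], ...]. A call has 1 to 12 rows; each row shifts and turns the commanded pose from where the row before left it, along the tool's axes as they then stand; what a row does not reach is not made up. A row lasts 1/12 s, in which the tool goes at most 41.7 mm and 7.16 degrees, less where a joint would pass 70% of its speed; a pose out of reach is approached as far as the arm can. A call with a gripper value outside its range is refused whole. The fingers move at their own pace and stop on an object; "squeeze" is the grip in N (left out, the last holds). Time passes only in rows, so rows that do not move let the fingers close. It gives the time, the measured TCP pose, the force and the opening at its end, in the units of the state.
- ctrl.sense(): the state, without advancing time (a new reading comes with each control period).
- ctrl.capture(name): name is "scene" or "top"; returns the picture (480x640x3 uint8, red, green, blue); there is no depth.
- ctrl.camera_info(name): a dict with "fov_y" (degrees; the focal length in pixels is half the picture's height over the tangent of half this angle, whatever the lens; pixels are square), "cx", "cy" (the principal point, pixels), "camera_from_world" (4x4, takes a point from world to camera coordinates). Camera axes: x right, y down, z forward; pixel columns grow to the right and rows downward; lengths in mm; the calibration is good to about 2 mm. A picture is of the moment at which its call begins. camera_info takes no time and is no camera call.
- ctrl.finish_job(): hands the job in, once; it reports no verdict.
The state is a dict: "time_s": time; "joints": joint angles; "dq": joint speeds; "tau": joint torques, N m; "eef_pos": TCP position; "ee_rot": TCP orientation; "force": force on the tool from outside, world axes, zero at the start; "wrist_torque": the same for the moment, N m; "grip_width": opening from 0.0 (shut) to 1.0 (fully open).
Only numpy, scipy, OpenCV 4.12 (cv2) and the standard library are available. Lean on these libraries where they do the work, as an engineer would, in place of code of your own. Each camera call takes 0.05 s, during which the arm holds its last target.

## Working session

There is one attempt and no reset: what is moved stays moved. The work goes in short steps, Python scripts to look and compute and a tool call to move; the robot and the scene stay as the last step left them, time stands still between calls to the robot, and variables do not carry over. Pictures are saved under pics/ and viewed, and the job is handed in when it is done.

Besides the shell and the picture viewer there is one more tool, called after "Call:" by a JSON object that holds its "name" and its "arguments". apply_moves: Moves the arm, as the interface text tells. Its arguments: {"type":"object","properties":{"commands":{"type":"array"},"squeeze":{"type":"number"}},"required":["commands"]}

```bash
ls; mkdir -p pics; python3 - <<'E'
from rig import ctrl
import cv2,numpy as np
np.set_printoptions(suppress=True,precision=4)
print(ctrl.sense(), ctrl.tip_extent)
for n in("scene","top"):
    i=ctrl.camera_info(n);print(n,i)
    cv2.imwrite(f"pics/{n}0.png",ctrl.capture(n)[:,:,::-1])
E
```

```text
pics
{'time_s': 0.0, 'joints': array([-1.4914,  0.3134,  1.4984, -0.    ,  1.331 , -0.2234]), 'dq': array([-0.0012,  0.0001,  0.0014, -0.0018,  0.0016, -0.0009]), 'tau': array([  0.0014, -41.2263, -25.9743,  -0.0001,   0.0041,   0.    ]), 'eef_pos': array([ 156.5221, -500.8758,  241.7442]), 'ee_rot': array([-0.0006,  0.9886,  0.1508,  0.    ]), 'force': array([-0.3909,  0.5053, -0.0478]), 'wrist_torque': array([-0.0399,  0.0287, -0.0171]), 'grip_width': 1.0053509112341688} 11.0
scene {'fov_y': 48.14719672940252, 'cx': 319.3608477623666, 'cy': 244.43474146887053, 'camera_from_world': array([[  -0.3486,    0.9373,   -0.0001,  205.1378],
       [   0.6317,    0.2349,   -0.7387, -305.0455],
       [  -0.6924,   -0.2575,   -0.674 , 1475.0284],
       [   0.    ,    0.    ,    0.    ,    1.    ]])}
top {'fov_y': 45.26030256826425, 'cx': 320.8593007978314, 'cy': 241.8291251035955, 'camera_from_world': array([[   0.0236,   -0.9996,   -0.0166,   14.8659],
       [  -0.9915,   -0.0213,   -0.1285,  564.8488],
       [   0.1281,    0.0195,   -0.9916, 1482.4409],
       [   0.    ,    0.    ,    0.    ,    1.    ]])}
```

View pics/scene0.png

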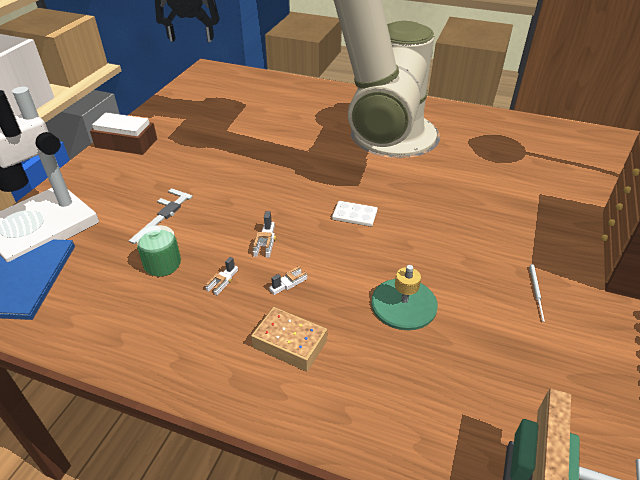

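View pics/top0.png

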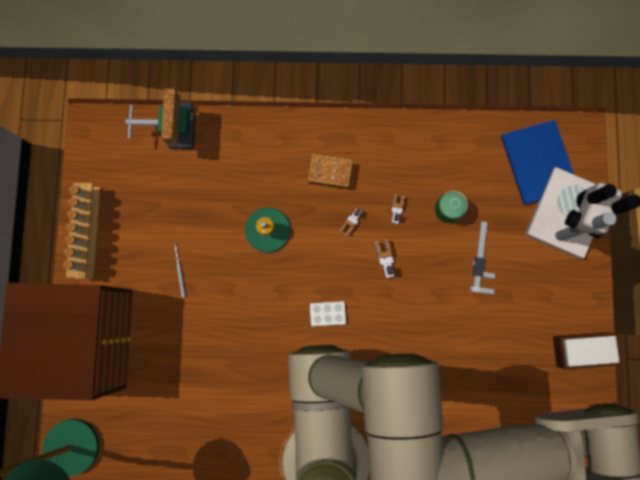

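```bash
cat > h.py <<'E'
import numpy as np,cv2
from rig import ctrl
np.set_printoptions(suppress=True,precision=2)
I={n:ctrl.camera_info(n) for n in("scene","top")}
def ray(n,u,v):
    i=I[n];f=240/np.tan(np.radians(i["fov_y"]/2));T=np.array(i["camera_from_world"])
    d=np.array([(u-i["cx"])/f,(v-i["cy"])/f,1.]);R=T[:3,:3]
    return -R.T@T[:3,3],R.T@d
def onz(n,u,v,z):
    o,d=ray(n,u,v);return o+d*(z-o[2])/d[2]
def proj(n,p):
    i=I[n];f=240/np.tan(np.radians(i["fov_y"]/2));T=np.array(i["camera_from_world"])
    q=T[:3,:3]@np.array(p)+T[:3,3];return np.array([i["cx"]+f*q[0]/q[2],i["cy"]+f*q[1]/q[2]])
def tri(a,b):
    o1,d1=ray("scene",*a);o2,d2=ray("top",*b)
    d1=d1/np.linalg.norm(d1);d2=d2/np.linalg.norm(d2)
    s=np.linalg.lstsq(np.c_[d1,-d2],o2-o1,rcond=None)[0]
    p,q=o1+s[0]*d1,o2+s[1]*d2
    return (p+q)/2,np.linalg.norm(p-q)
def crop(img,x,y,w,h,k,name):
    c=cv2.resize(img[y:y+h,x:x+w],None,fx=k,fy=k,interpolation=cv2.INTER_CUBIC);cv2.imwrite(name,c)
E
python3 - <<'E'
from h import *
s=cv2.imread("pics/scene0.png");t=cv2.imread("pics/top0.png")
crop(s,195,200,130,100,6,"pics/s1.png");crop(t,330,180,90,110,5,"pics/t1.png")
E
```

```text
(no output)
```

View pics/s1.png

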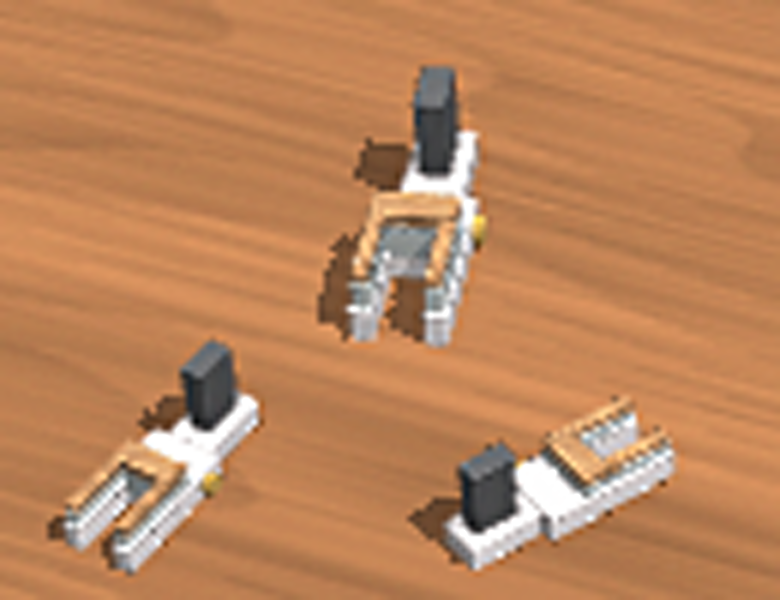

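View pics/t1.png

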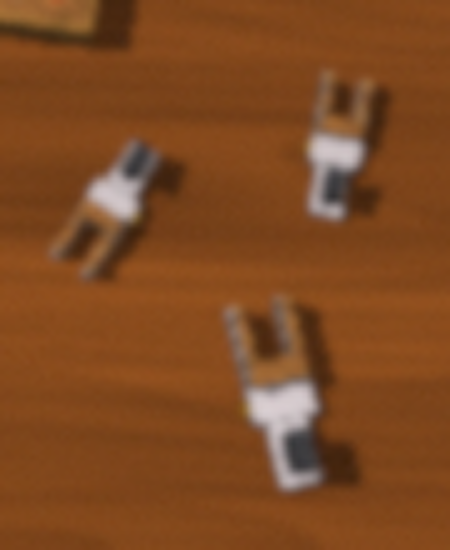

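```bash
python3 - <<'E'
from h import *
T=lambda x,y:(330+(x+.5)/5-.5,180+(y+.5)/5-.5)
S=lambda x,y:(195+(x+.5)/6-.5,200+(y+.5)/6-.5)
d=lambda a,b:np.linalg.norm((a-b)[:2])
# length prong tips mid to tail, top view z~7..14
for n,a,b,c in(("A",(233,310),(283,298),(297,485)),("B",(325,72),(368,80),(325,213)),("C",(55,256),(92,276),(148,150))):
    P=[onz("top",*T(*p),14) for p in(a,b,c)]
    m=(P[0]+P[1])/2
    print(n,"tips",P[0],P[1],"tail",P[2],"len",d(m,P[2]),"w",d(P[0],P[1]),"yaw",np.arctan2(*(m-P[2])[1::-1]))
# scene view: bottom tips
for n,a,b,c in(("A",(363,338),(438,342),(470,200)),("B",(72,545),(125,570),(255,425)),("C",(558,535),(670,470),(478,567))):
    P=[onz("scene",*S(*p),0) for p in(a,b,c)];print(n,P,[d(P[0],P[2]),d(P[1],P[2]),d(P[0],P[1])])
# handle tops tri
for n,a,b in(("A",(437,75),(305,451)),("B",(209,358),(335,184)),("C",(488,460),(141,160))):
    print(n,"handle top",*tri(S(*a),T(*b)))
E
```

```text
A tips [ 571.08 -119.91   14.  ] [ 578.13 -146.54   14.  ] tail [ 478.21 -154.85   14.  ] len 98.79453641040517 w 27.543903236659396 yaw 0.2207336656234842
B tips [ 701.81 -168.07   14.  ] [ 697.87 -191.27   14.  ] tail [ 624.65 -168.62   14.  ] len 75.99920724662611 w 23.52968773321552 yaw -0.14584101942046016
C tips [598.26 -24.22  14.  ] [587.84 -44.25  14.  ] tail [657.05 -73.2   14.  ] len 74.9307197107459 w 22.575172306282084 yaw 2.5947495032860317
A [array([ 575.3 , -147.21,    0.  ]), array([ 568.09, -122.07,   -0.  ]), array([ 496.06, -142.15,    0.  ])] [np.float64(79.40437450206191), np.float64(74.7760750760816), np.float64(26.155840747342197)]
B [array([ 696.13, -193.58,    0.  ]), array([ 699.82, -172.25,    0.  ]), array([ 626.38, -162.95,    0.  ])] [np.float64(76.18340451936773), np.float64(74.0274338354806), np.float64(21.643920262042272)]
C [array([637.27, -47.9 ,   0.  ]), array([597.33, -24.54,   0.  ]), array([659.13, -66.55,  -0.  ])] [np.float64(28.733662614965027), np.float64(74.73391867107233), np.float64(46.277620449703484)]
A handle top [ 492.82 -154.07   52.43] 1.9820102320581678
B handle top [ 636.21 -170.85   37.54] 0.8104038201493899
C handle top [646.83 -67.46  37.14] 2.200917936689077
```

Three forks were found, at scene/top pixels A (264,236)/(387,258), B (222,276)/(398,208) and C (289,281)/(352,220). A is about 99 mm long with its tab top near 50 mm. B and C are about 75 mm long with tabs near 37 mm. A therefore matches the description (100 mm, 48 mm), and the enlarged crop confirms it. Next I'll measure A and the stand precisely.

```bash
python3 - <<'E'
from h import *
s=cv2.imread("pics/scene0.png");t=cv2.imread("pics/top0.png")
crop(s,360,255,90,80,8,"pics/s2.png");crop(t,240,200,56,56,10,"pics/t2.png")
crop(t,365,230,45,55,10,"pics/t3.png");crop(s,245,205,40,58,10,"pics/s3.png")
for n,im,(x,y,w,h) in(("scene",s,(360,255,90,80)),("top",t,(235,200,66,60))):
    hsv=cv2.cvtColor(im[y:y+h,x:x+w],cv2.COLOR_BGR2HSV)
    for nm,lo,hi in(("green",(60,80,20),(95,255,255)),("brass",(18,110,90),(35,255,255)),("grey",(0,0,110),(180,60,255))):
        m=cv2.inRange(hsv,lo,hi);k,l,st,c=cv2.connectedComponentsWithStats(m)
        for i in range(1,k):
            if st[i,4]>8:print(n,nm,st[i]+[x,y,0,0,0],c[i]+[x,y])
    m=cv2.inRange(hsv,(60,80,20),(95,255,255));cs,_=cv2.findContours(m,0,2);c=max(cs,key=cv2.contourArea)
    print(n,cv2.fitEllipse(cv2.convexHull(c)+np.array([x,y])))
E
```

```text
scene green [ 372  279   65   51 2249] [403.51 306.64]
scene brass [395 268  26  27 501] [407.23 281.73]
scene grey [407 265   6   7  36] [409.72 267.83]
scene grey [410 273   3   4  10] [410.8 274.7]
scene ((403.86065673828125, 303.82257080078125), (50.47533416748047, 66.14636993408203), 101.1998519897461)
top green [ 246  208   44   44 1192] [268.19 230.6 ]
top brass [256 217  18  18 236] [264.18 225.59]
top grey [262 223   4   4  11] [263.18 224.18]
top ((267.4105224609375, 229.5639190673828), (43.319732666015625, 43.842159271240234), 65.3782958984375)
```

View pics/s2.png

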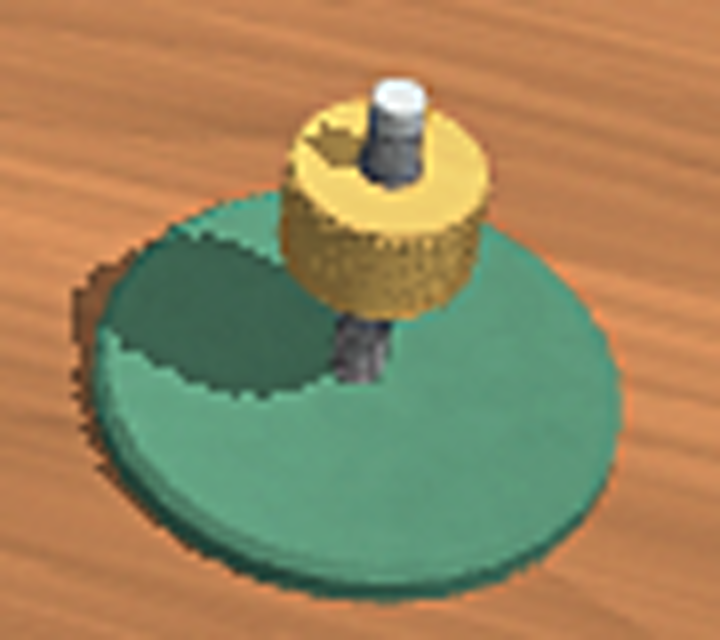

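View pics/t2.png

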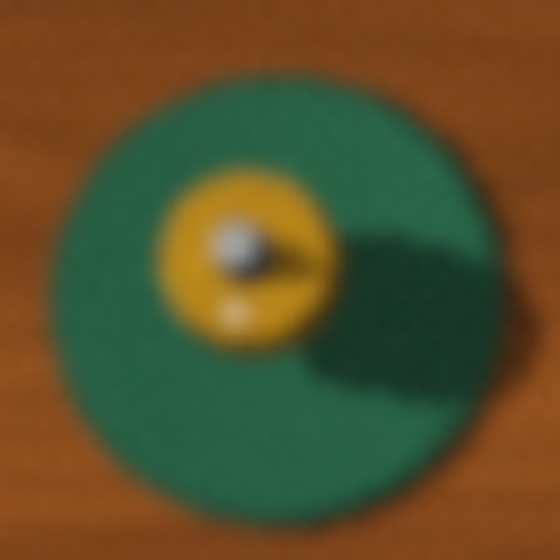

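View pics/s3.png

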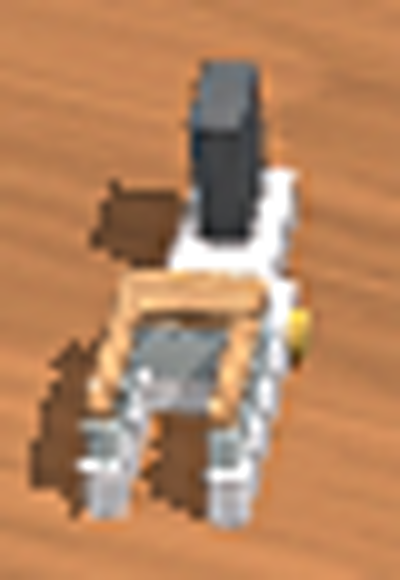

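View pics/t3.png

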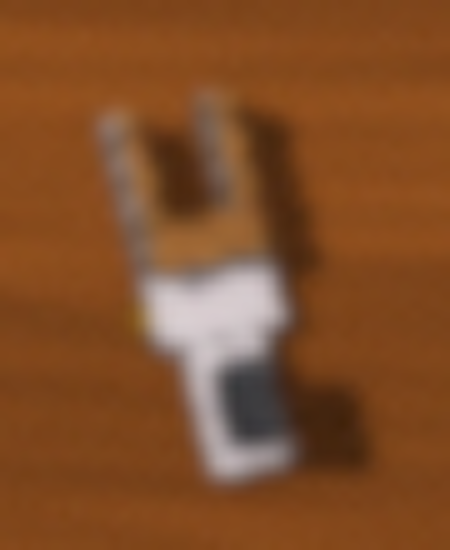

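```bash
python3 - <<'E'
from h import *
k=10
T=lambda x,y:(365+(x+.5)/k-.5,230+(y+.5)/k-.5)
S=lambda x,y:(245+(x+.5)/k-.5,205+(y+.5)/k-.5)
print("cams",ray("scene",0,0)[0],ray("top",0,0)[0])
a=onz("scene",*S(88,517),0);b=onz("scene",*S(249,527),0);m=(a+b)/2
print("tips bottom",a,b,np.linalg.norm(a-b),m,"yaw",np.arctan2(-(b-a)[0],(b-a)[1]))
a=onz("top",*T(98,113),14);b=onz("top",*T(238,92),14);m=(a+b)/2
c=onz("top",*T(212,485),14);d=onz("top",*T(297,463),14);n=(c+d)/2
print("top tips",a,b,np.linalg.norm(a-b),m,"tail",c,d,n,np.linalg.norm(c-d),np.linalg.norm(m-n),"yaw",np.arctan2(*(m-n)[1::-1]))
print("handle top scene",onz("scene",*S(226,96),48),"top",onz("top",*T(255,400),48),tri(S(226,96),T(253,400)))
# predicted
# stand
print("rod top",tri((409.7,265.6),(263.6,224.1)),onz("scene",409.7,265.6,100),onz("top",263.6,224.1,100))
print("base ellipse top",onz("top",267.4,229.56,10), "scene",onz("scene",403.9,303.3,10))
S2=lambda x,y:(360+(x+.5)/8-.5,255+(y+.5)/8-.5)
T2=lambda x,y:(240+(x+.5)/10-.5,200+(y+.5)/10-.5)
print("collar top",tri(S2(390,165),T2(248,262)),onz("top",*T2(248,262),79))
print("rod foot",onz("scene",*S2(357,372),10))
E
```

```text
cams [1285.51  259.24  768.83] [ 369.76   -1.95 1542.78]
tips bottom [ 577.46 -150.15    0.  ] [ 568.57 -117.62    0.  ] 33.72331013135492 [ 573.01 -133.89    0.  ] yaw 0.2669344733847002
top tips [ 573.   -114.95   14.  ] [ 579.46 -152.26   14.  ] 37.873974705515515 [ 576.23 -133.61   14.  ] tail [ 474.17 -146.29   14.  ] [ 480.51 -168.73   14.  ] [ 477.34 -157.51   14.  ] 23.323831698968384 101.74101843965397 yaw 0.23715805867680473
handle top scene [ 494.24 -153.27   48.  ] top [ 494.18 -154.02   48.  ] (array([ 494.14, -153.43,   47.89]), np.float64(0.18564021918829088))
rod top (array([597.94, 173.  , 102.93]), np.float64(0.8090438397598043)) [594.8  173.01 100.  ] [598.48 172.95 100.  ]
base ellipse top [598.06 173.05  10.  ] scene [604.01 174.52  10.  ]
collar top (array([597.59, 173.52,  78.62]), np.float64(0.14984266752131004)) [597.54 173.4   79.  ]
rod foot [598.38 173.69  10.  ]
```

```bash
cat > go.py <<'E'
import sys
from h import *
def st():
    s=ctrl.sense();w,x,y,z=s["ee_rot"]
    phi=np.arctan2(2*(x*y+w*z),1-2*(y*y+z*z));return s,phi
if __name__=="__main__":
    s,phi=st();p=s["eef_pos"]
    print("t",s["time_s"],"p",p,"phi",round(phi,4),"F",s["force"],"M",s["wrist_torque"].round(4),"g",round(s["grip_width"]*85.4,2),"j",s["joints"].round(3))
    a=[float(v) for v in sys.argv[1:]]
    if a:
        d=np.array(a[:3])-p;c,n=np.cos(phi),np.sin(phi)
        print("cm dx %.3f dy %.3f dz %.3f roll %.4f"%((c*d[0]+n*d[1])/10,(n*d[0]-c*d[1])/10,-d[2]/10,(phi-a[3]) if len(a)>3 else 0))
E
python3 go.py 494.2 -153.6 242 0.243
```

```text
t 0.1 p [ 156.52 -500.88  241.79] phi 0.3028 F [-0.91  0.22 -0.71] M [0.02 0.03 0.02] g 85.42 j [-1.49  0.31  1.5  -0.    1.33 -0.22]
cm dx 42.587 dy -23.080 dz -0.021 roll 0.0598
```

Call:
{"name": "apply_moves", "arguments": {"commands": [[4,2.7,-1.45,0,0],[4,2.7,-1.45,0,0],[4,2.7,-1.45,0,0],[4,2.7,-1.45,0,0],[4,2.7,-1.45,0,0],[4,2.7,-1.45,0,0],[4,2.7,-1.45,0,0],[4,2.7,-1.45,0,0],[4,2.7,-1.45,0,0],[4,2.7,-1.45,0,0],[4,2.7,-1.45,0,0],[4,2.7,-1.45,0,0]]}}

```text
time_s: 1.1
eef_pos: [414.7, -237.1, 242.1]
ee_rot: [-0.0, 0.989, 0.151, -0.0]
force: [0.5, -0.7, -1.0]
grip_width: 0.464
```

```bash
python3 go.py 494.2 -153.6 242 0.243
```

```text
t 1.1 p [ 414.69 -237.07  242.13] phi 0.3028 F [ 0.47 -0.75 -1.02] M [-0.05 -0.01 -0.02] g 39.64 j [-0.77  0.21  1.63 -0.    1.3   0.5 ]
cm dx 10.078 dy -5.597 dz 0.013 roll 0.0598
```

Call:
{"name": "apply_moves", "arguments": {"commands": [[4,2.5,-1.4,2.0,0],[4,2.5,-1.4,2.0,0],[4,2.5,-1.4,2.0,0],[4,2.5,-1.4,2.0,0],[4,0,0,2.0,0.06],[4,0,0,2,0],[4,0,0,0,0],[4,0,0,0,0]]}}

```text
time_s: 1.77
eef_pos: [492.3, -155.0, 122.0]
ee_rot: [-0.001, 0.993, 0.121, -0.001]
force: [0.3, 0.2, 0.1]
grip_width: 0.469
```

```bash
python3 go.py 494.2 -153.6 30 0.243;  python3 - <<'E'
from h import *
s=ctrl.capture("scene");crop(s[:,:,::-1],200,150,160,130,5,"pics/s4.png")
E
```

```text
t 1.7667 p [ 492.34 -155.01  122.  ] phi 0.2431 F [0.27 0.2  0.07] M [ 0.02 -0.03 -0.01] g 40.04 j [-0.53  0.42  1.68 -0.    1.04  0.8 ]
cm dx 0.215 dy -0.092 dz 9.200 roll 0.0001
```

View pics/s4.png

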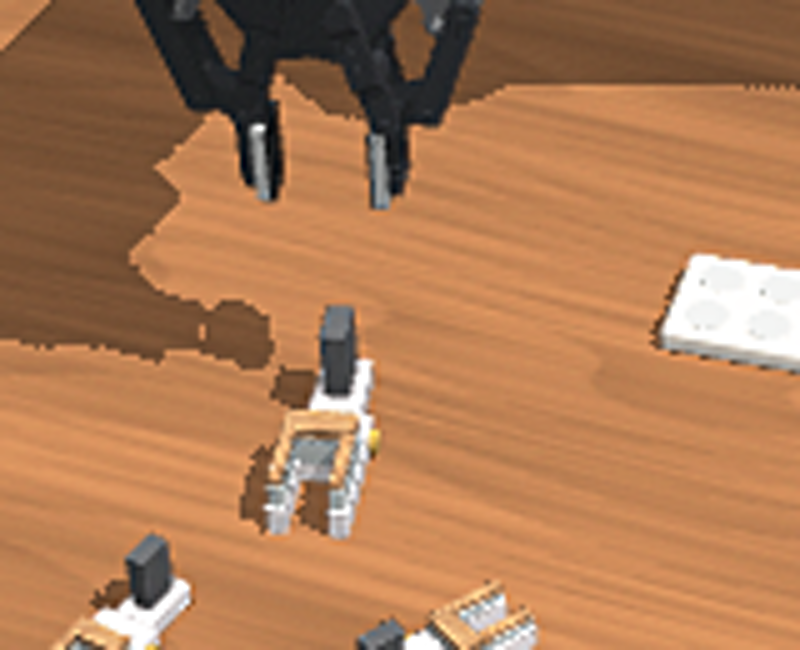

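The fingers hang over the gauge handle, which is at crop (338,345), i.e. scene (268,219). Descending.

Call:
{"name": "apply_moves", "arguments": {"commands": [[4,0.2,-0.1,1.6,0],[4,0,0,1.6,0],[4,0,0,1.6,0],[4,0,0,1.6,0],[4,0,0,1.4,0],[4,0,0,0.8,0],[4,0,0,0.6,0],[4,0,0,0,0],[4,0,0,0,0]], "squeeze": 40}}

```text
time_s: 2.57
eef_pos: [494.8, -154.0, 31.1]
ee_rot: [0.0, 0.993, 0.121, 0.0]
force: [0.6, 0.3, -0.1]
grip_width: 0.469
```

Call:
{"name": "apply_moves", "arguments": {"commands": [[0.8,0,0,0,0],[0.8,0,0,0,0],[0.8,0,0,0,0],[0.8,0,0,0,0],[0.8,0,0,0,0],[0.8,0,0,0,0],[0.8,0,0,0,0],[0.8,0,0,0,0]]}}

```text
time_s: 3.23
eef_pos: [494.7, -153.9, 31.0]
ee_rot: [0.0, 0.993, 0.121, 0.0]
force: [-1.2, 0.1, 6.2]
grip_width: 0.133
```

```bash
python3 go.py 494.2 -153.6 30 0.243
```

```text
t 3.2333 p [ 494.75 -153.93   31.03] phi 0.2429 F [-1.23  0.06  6.2 ] M [ 0.12  0.16 -0.04] g 11.36 j [-0.53  0.57  1.74 -0.    0.83  0.8 ]
cm dx -0.045 dy -0.045 dz 0.103 roll -0.0001
```

Call:
{"name": "apply_moves", "arguments": {"commands": [[0.8,0,0,-0.5,0],[0.8,0,0,-1.2,0],[0.8,0,0,-1.5,0],[0.8,0,0,-1.5,0],[0.8,0,0,-1.3,0],[0.8,0,0,0,0],[0.8,0,0,0,0]]}}

```text
time_s: 3.82
eef_pos: [494.3, -153.6, 90.3]
ee_rot: [0.0, 0.993, 0.121, 0.0]
force: [-1.0, -0.8, -1.7]
grip_width: 0.132
```

```bash
python3 go.py;  python3 - <<'E'
from h import *
s=ctrl.capture("scene")[:,:,::-1];t=ctrl.capture("top")[:,:,::-1]
cv2.imwrite("pics/scene5.png",s);cv2.imwrite("pics/top5.png",t)
crop(s,235,160,60,80,7,"pics/s5.png");crop(t,365,220,50,60,9,"pics/t5.png")
E
```

```text
t 3.8167 p [ 494.31 -153.62   90.31] phi 0.2429 F [-1.03 -0.75 -1.75] M [-0.01  0.09 -0.02] g 11.25 j [-0.53  0.47  1.7   0.    0.97  0.8 ]
```

View pics/s5.png

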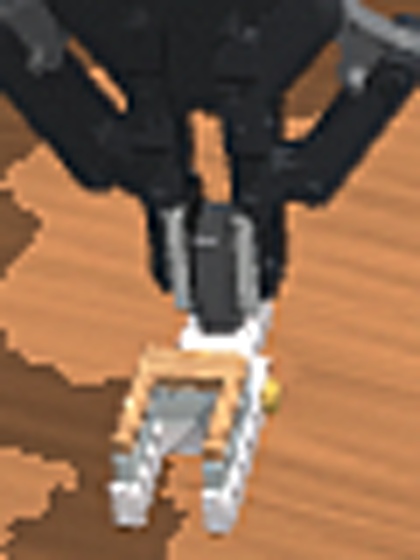

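View pics/t5.png

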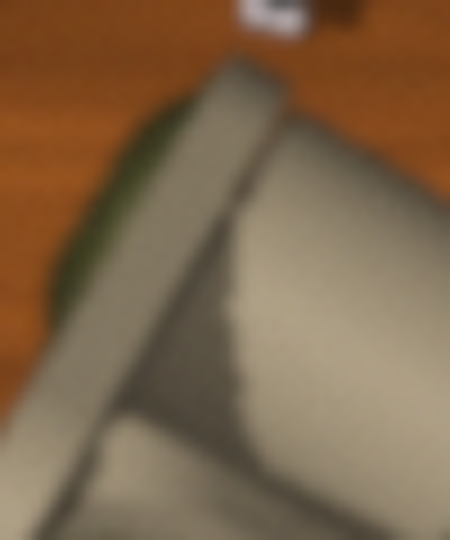

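```bash
python3 - <<'E'
from h import *
S=lambda x,y:(235+(x+.5)/7-.5,160+(y+.5)/7-.5)
a=onz("scene",*S(112,523),59.3);b=onz("scene",*S(228,533),59.3);m=(a+b)/2
print("tips",a,b,np.linalg.norm(a-b),m,"yaw",np.arctan2(-(b-a)[0],(b-a)[1]))
d=m[:2]-[494.3,-153.6];print(np.hypot(*d),np.arctan2(d[1],d[0]))
# expected
for z in(59.3,):
  for yy in(17,-17):
    c,s=np.cos(.243),np.sin(.243);p=[494.3+83*c-yy*s,-153.6+83*s+yy*c,z];q=proj("scene",p);print(((q-[235,160]+.5)*7-.5))
E
python3 go.py 489 146.5 90
```

```text
tips [ 576.34 -151.4    59.3 ] [ 568.72 -118.52   59.3 ] 33.750109005486244 [ 572.53 -134.96   59.3 ] yaw 0.22764383573747346
80.42228293071942 0.2338999385817841
[229.47 538.59]
[112.03 529.69]
t 3.9167 p [ 493.83 -153.42   89.35] phi 0.2428 F [ 0.79  1.14 -1.8 ] M [0.01 0.07 0.04] g 11.09 j [-0.53  0.47  1.7  -0.    0.97  0.8 ]
cm dx 6.743 dy -29.228 dz -0.065 roll 0.0000
```

Call:
{"name": "apply_moves", "arguments": {"commands": [[0.8,0.46,-1.5,0,0],[0.8,0.46,-2.5,0,0],[0.8,0.46,-2.6,0,0],[0.8,0.46,-2.6,0,0],[0.8,0.46,-2.6,0,0],[0.8,0.46,-2.6,0,0],[0.8,0.46,-2.6,0,0],[0.8,0.46,-2.6,0,0],[0.8,0.46,-2.6,0,0],[0.8,0.46,-2.6,0,0],[0.8,0.46,-2.5,0,0],[0.8,0.46,-1.9,0,0]]}}

```text
time_s: 4.92
eef_pos: [476.7, 144.8, 89.3]
ee_rot: [-0.0, 0.993, 0.121, -0.001]
force: [-0.0, 0.1, -2.3]
grip_width: 0.133
```

Call:
{"name": "apply_moves", "arguments": {"commands": [[0.8,0,0,0.6,0],[0.8,0,0,1.0,0],[0.8,0,0,1.0,0],[0.8,0,0,1.0,0],[0.8,0,0,0.6,0],[0.8,0,0,0,0],[0.8,0,0,0,0],[0.8,0,0,0,0]]}}

```text
time_s: 5.58
eef_pos: [478.0, 142.8, 48.6]
ee_rot: [0.0, 0.993, 0.121, 0.0]
force: [0.2, 0.4, -3.1]
grip_width: 0.13
```

```bash
python3 go.py 477.4 143.5 43.5 0.243;  python3 - <<'E'
from h import *
s=ctrl.capture("scene")[:,:,::-1];t=ctrl.capture("top")[:,:,::-1]
cv2.imwrite("pics/scene6.png",s);cv2.imwrite("pics/top6.png",t)
crop(s,340,220,110,110,7,"pics/s6.png");crop(t,240,200,64,70,9,"pics/t6.png")
E
```

```text
t 5.5833 p [478.04 142.76  48.55] phi 0.2424 F [ 0.23  0.41 -3.09] M [-0.01  0.11 -0.  ] g 11.12 j [0.06 0.51 1.79 0.   0.85 1.38]
cm dx -0.045 dy -0.087 dz 0.505 roll -0.0006
```

View pics/s6.png

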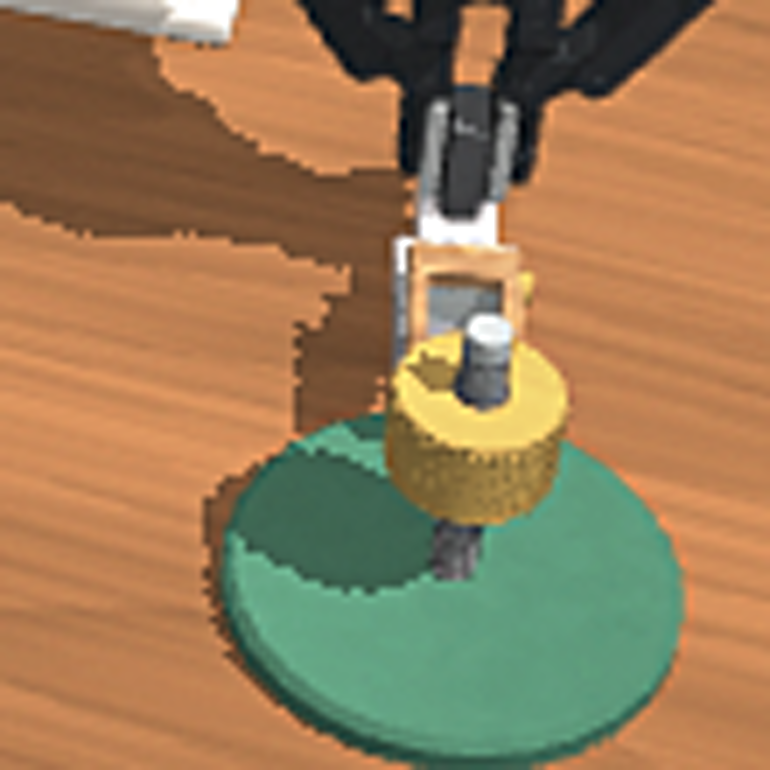

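View pics/t6.png

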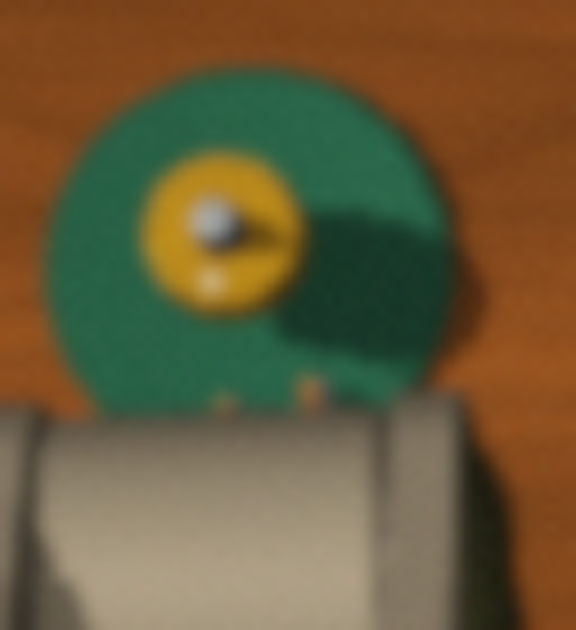

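```bash
python3 - <<'E'
from h import *
T=lambda x,y:(240+(x+.5)/9-.5,200+(y+.5)/9-.5)
S=lambda x,y:(340+(x+.5)/7-.5,220+(y+.5)/7-.5)
c,s=np.cos(.2425),np.sin(.2425);rod=np.array([597.8,173.3])
def loc(p): d=p[:2]-rod;return d[0]*c+d[1]*s,-d[0]*s+d[1]*c
for q in((222,402),(312,386)): print("top cork",loc(onz("top",*T(*q),47)))
# scene: cork back edge outer corners left (412,245) right (522,250)
for q in((411,247),(523,250)): print("scene cork back",[loc(onz("scene",*S(*q),z)) for z in(45,50)])
print("tab top",loc(onz("scene",*S(468,107),65)))
print("rod top",loc(onz("scene",*S(490,330),100)),"collar c",loc(onz("scene",*S(476,392),78.6)))
print(loc(np.array([478.04,142.76])))
E
```

```text
top cork (np.float64(-42.39942151977312), np.float64(13.058818947796382))
top cork (np.float64(-43.55816848658952), np.float64(-13.545910017089017))
scene cork back [(np.float64(-87.4332273790835), np.float64(-14.70341878735303)), (np.float64(-82.07524790565537), np.float64(-15.166279814896154))]
scene cork back [(np.float64(-89.751000880744), np.float64(16.39500951425824)), (np.float64(-84.37701100221514), np.float64(15.7173309323904))]
tab top (np.float64(-125.77345590613162), np.float64(-0.8282992497005104))
rod top (np.float64(-0.13799456779290253), np.float64(0.18339045123672545)) collar c (np.float64(0.945459929540515), np.float64(-0.9828488713955934))
(np.float64(-123.5894813554928), np.float64(-0.8884246058516041))
```

Call:
{"name": "apply_moves", "arguments": {"commands": [[0.8,0,-0.05,0.4,0],[0.8,0.8,0,0,0],[0.8,0.8,0,0,0],[0.8,0.8,0,0,0],[0.8,0.8,0,0,0],[0.8,0.8,0,0,0],[0.8,0,0,0,0]]}}

```text
time_s: 6.27
eef_pos: [518.1, 153.4, 44.4]
ee_rot: [-0.0, 0.993, 0.121, 0.001]
force: [-1.1, -0.8, -1.9]
grip_width: 0.133
```

Call:
{"name": "apply_moves", "arguments": {"commands": [[0.8,0.6,0,0,0],[0.8,0.6,0,0,0],[0.8,0.6,0,0,0],[0.8,0.4,0,0,0],[0.8,0.2,0,0,0],[0.8,0,0,0,0],[0.8,0,0,0,0]]}}

```text
time_s: 6.85
eef_pos: [539.6, 158.9, 44.2]
ee_rot: [0.0, 0.993, 0.121, -0.0]
force: [-0.6, -0.1, -2.7]
grip_width: 0.133
```

```bash
python3 go.py 540.5 159.1 41 0.243;  python3 - <<'E'
from h import *
s=ctrl.capture("scene")[:,:,::-1];t=ctrl.capture("top")[:,:,::-1]
cv2.imwrite("pics/scene7.png",s);cv2.imwrite("pics/top7.png",t)
crop(s,340,220,110,110,7,"pics/s7.png");crop(t,240,200,64,70,9,"pics/t7.png")
E
```

```text
t 6.85 p [539.58 158.86  44.17] phi 0.2428 F [-0.56 -0.1  -2.74] M [-0.03  0.1   0.03] g 11.37 j [ 0.08  0.62  1.59 -0.    0.93  1.41]
cm dx 0.095 dy -0.001 dz 0.317 roll -0.0002
```

View pics/s7.png

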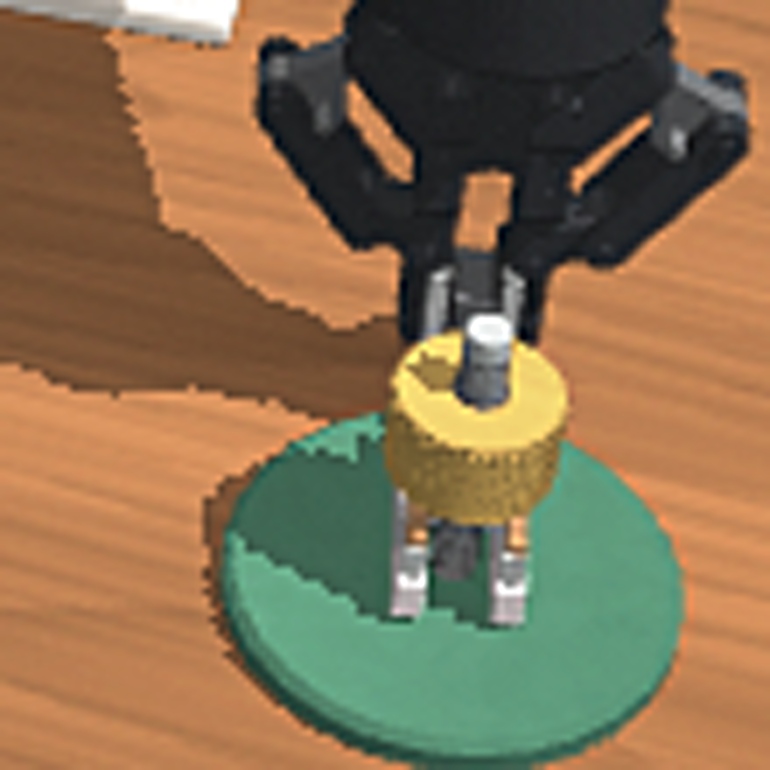

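The rod stands between the prongs, which end at crop (408,605) and (508,615). Now I'll lower the gauge onto the base.

Call:
{"name": "apply_moves", "arguments": {"commands": [[0.8,0.05,0,0.1,0],[0.8,0,0,0.1,0],[0.8,0,0,0.05,0],[0.8,0,0,0,0]]}}

```text
time_s: 7.28
eef_pos: [540.1, 159.0, 41.6]
ee_rot: [-0.0, 0.993, 0.121, -0.0]
force: [-0.5, -1.2, -3.2]
grip_width: 0.131
```

Call:
{"name": "apply_moves", "arguments": {"commands": [[0.8,0,0,0.05,0],[0.8,0,0,0,0],[0.8,0,0,0,0]]}}

```text
time_s: 7.53
eef_pos: [540.2, 159.0, 41.3]
ee_rot: [-0.0, 0.993, 0.121, -0.0]
force: [0.3, -0.5, -2.1]
grip_width: 0.13
```

Call:
{"name": "apply_moves", "arguments": {"commands": [[0.8,0,0,0.05,0],[0.8,0,0,0.03,0],[0.8,0,0,0,0]]}}

```text
time_s: 7.78
eef_pos: [540.3, 159.0, 41.1]
ee_rot: [0.0, 0.993, 0.121, 0.0]
force: [-2.8, -1.5, 4.6]
grip_width: 0.134
```

Call:
{"name": "apply_moves", "arguments": {"commands": [[1.6,0,0,0,0],[2.5,0,0,0,0],[3.5,0,0,0,0],[3.5,0,0,0,0],[3.5,0,0,-0.3,0],[3.5,0,0,-0.8,0],[3.5,0,0,-1.5,0],[3.5,0,0,-2,0],[3.5,0,0,-2.5,0],[3.5,0,0,-2.5,0],[3.5,0,0,-1,0],[3.5,0,0,0,0]]}}

```text
time_s: 8.78
eef_pos: [541.3, 159.1, 149.2]
ee_rot: [0.0, 0.993, 0.121, 0.003]
force: [0.1, 0.1, 0.7]
grip_width: 0.408
```

```bash
python3 go.py 597.8 173.3 145 0.993;  python3 - <<'E'
from h import *
s=ctrl.capture("scene")[:,:,::-1];t=ctrl.capture("top")[:,:,::-1]
cv2.imwrite("pics/scene8.png",s);cv2.imwrite("pics/top8.png",t)
crop(s,340,220,110,110,7,"pics/s8.png");crop(t,240,200,64,70,9,"pics/t8.png")
E
```

```text
t 8.7833 p [541.32 159.14 149.22] phi 0.2429 F [0.09 0.07 0.75] M [-0.03  0.01  0.02] g 34.88 j [0.08 0.48 1.51 0.   1.15 1.41]
cm dx 5.823 dy -0.016 dz 0.422 roll -0.7501
```

View pics/s8.png

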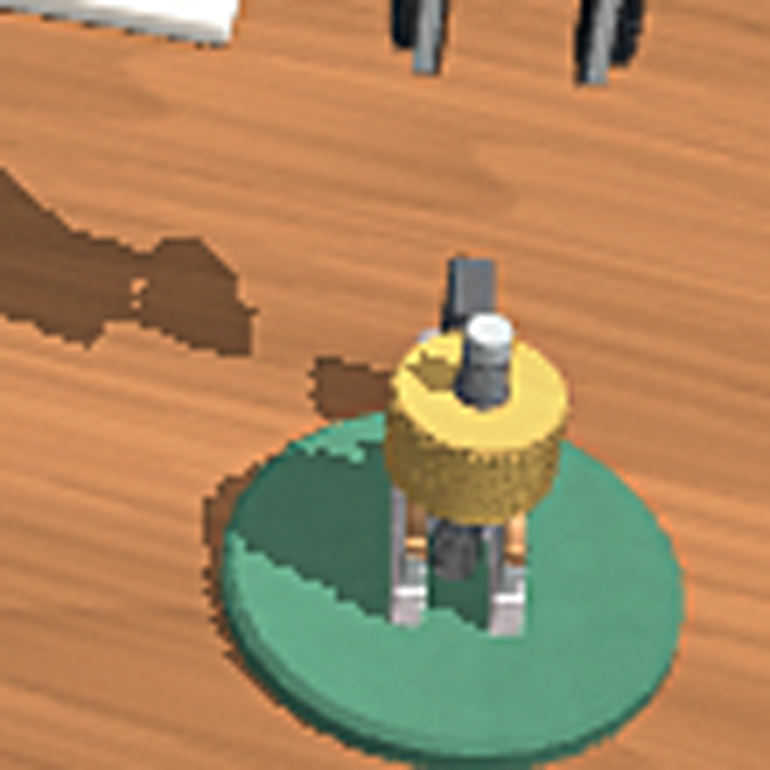

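Call:
{"name": "apply_moves", "arguments": {"commands": [[6.2,1.4,0,0,0],[6.2,1.5,0,0,0],[6.2,1.5,0,0,0],[6.2,1.4,0,0,0],[6.2,0,0,0,-0.12],[6.2,0,0,0,-0.12],[6.2,0,0,0,-0.12],[6.2,0,0,0,-0.12],[6.2,0,0,0,-0.12],[6.2,0,0,0,-0.12],[6.2,0,0,0,-0.03],[6.2,0,0,0,0]]}}

```text
time_s: 9.88
eef_pos: [595.9, 172.8, 144.5]
ee_rot: [-0.001, 0.879, 0.477, -0.001]
force: [-0.8, -0.0, 0.4]
grip_width: 0.727
```

```bash
python3 go.py 597.8 173.3 65 0.993;  python3 - <<'E'
from h import *
s=ctrl.capture("scene")[:,:,::-1]
cv2.imwrite("pics/scene9.png",s)
crop(s,340,190,110,130,6,"pics/s9.png")
E
```

```text
t 9.8833 p [595.87 172.83 144.51] phi 0.9938 F [-0.82 -0.04  0.36] M [-0.01  0.05  0.02] g 62.05 j [ 0.09  0.61  1.31 -0.    1.22  0.67]
cm dx 0.145 dy 0.136 dz 7.951 roll 0.0008
```

View pics/s9.png

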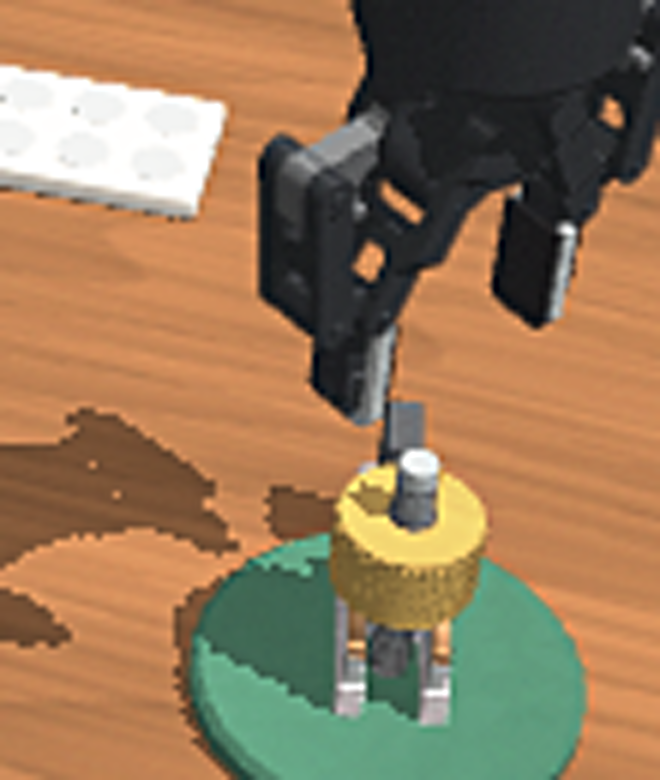

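Call:
{"name": "apply_moves", "arguments": {"commands": [[6.2,0.14,0.13,0,0],[6.2,0,0,1.2,0],[6.2,0,0,1.5,0],[6.2,0,0,1.5,0],[6.2,0,0,1.5,0],[6.2,0,0,1.2,0],[6.2,0,0,0.7,0],[6.2,0,0,0.2,0],[6.2,0,0,0,0]]}}

```text
time_s: 10.68
eef_pos: [598.3, 173.4, 68.0]
ee_rot: [-0.0, 0.879, 0.476, -0.0]
force: [0.2, 0.9, 0.9]
grip_width: 0.727
```

```bash
python3 go.py 597.8 173.3 65 0.993;  python3 - <<'E'
from h import *
s=ctrl.capture("scene")[:,:,::-1]
cv2.imwrite("pics/scene10.png",s)
crop(s,340,220,110,110,7,"pics/s10.png")
E
```

```text
t 10.6833 p [598.28 173.41  68.03] phi 0.9926 F [0.19 0.85 0.9 ] M [-0.01 -0.05  0.02] g 62.11 j [0.09 0.7  1.37 0.   1.07 0.67]
cm dx -0.035 dy -0.035 dz 0.303 roll -0.0004
```

View pics/s10.png

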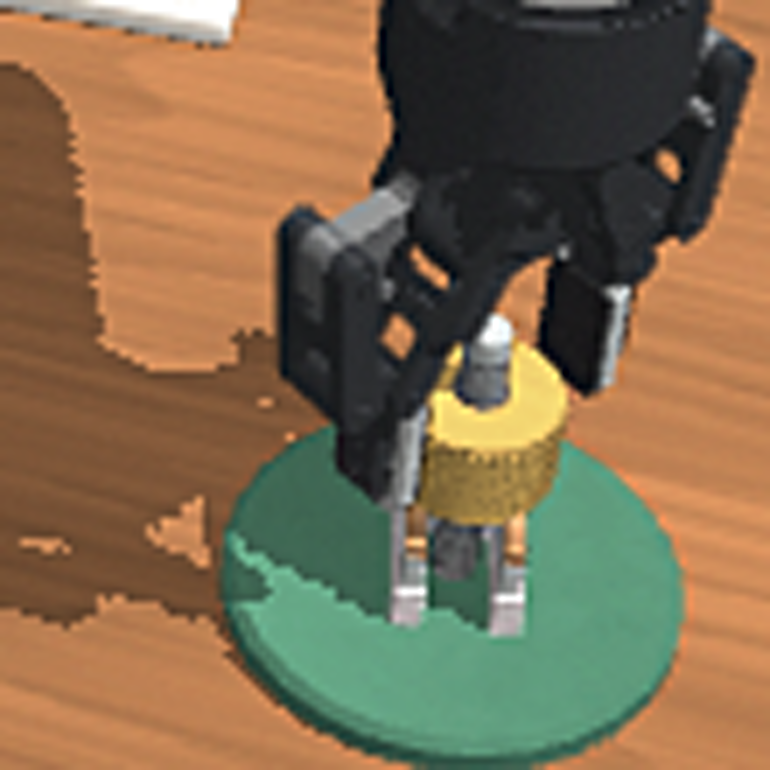

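Call:
{"name": "apply_moves", "arguments": {"commands": [[6.2,-0.03,-0.03,0.25,0],[5.2,0,0,0,0],[4.6,0,0,0,0],[4.0,0,0,0,0],[4.0,0,0,0,0],[4.0,0,0,0,0],[4.0,0,0,0,0]], "squeeze": 50}}

```text
time_s: 11.32
eef_pos: [598.7, 173.1, 66.9]
ee_rot: [0.001, 0.879, 0.476, 0.001]
force: [0.5, -3.2, 6.7]
grip_width: 0.495
```

```bash
python3 go.py;  python3 - <<'E'
from h import *
s=ctrl.capture("scene")[:,:,::-1]
cv2.imwrite("pics/scene11.png",s)
crop(s,340,220,110,110,7,"pics/s11.png")
E
```

```text
t 11.3167 p [598.66 173.06  66.86] phi 0.9926 F [ 0.46 -3.21  6.73] M [-0.5  -0.16  0.05] g 42.24 j [ 0.09  0.7   1.38 -0.    1.06  0.67]
```

View pics/s11.png

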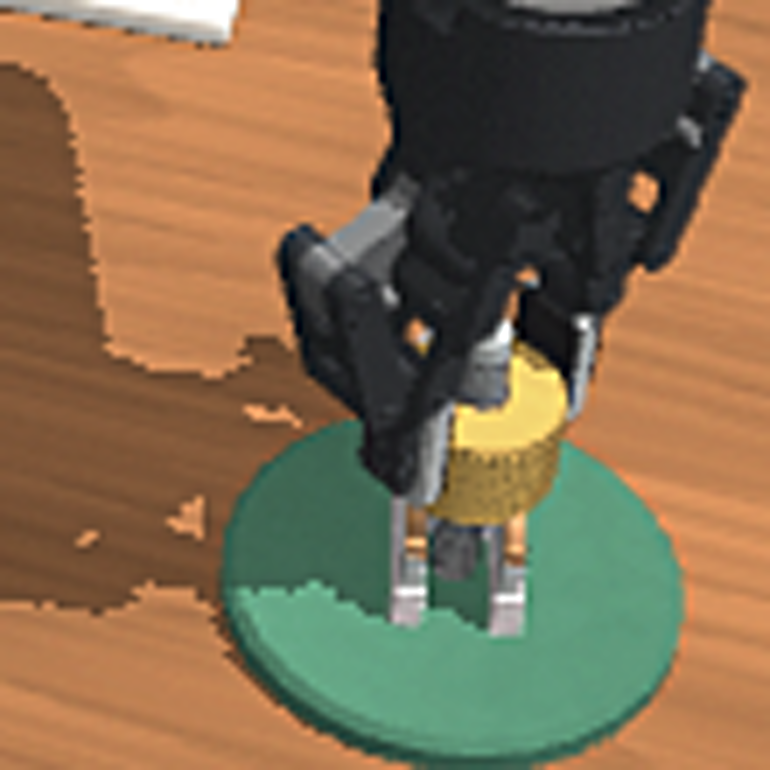

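Call:
{"name": "apply_moves", "arguments": {"commands": [[4.0,0,0,0.02,0.05],[4.0,0,0,0.04,0.1],[4.0,0,0,0.04,0.1],[4.0,0,0,0.04,0.1]]}}

```text
time_s: 11.7
eef_pos: [598.7, 173.0, 65.5]
ee_rot: [0.001, 0.95, 0.314, 0.001]
force: [1.5, -3.7, 6.8]
grip_width: 0.493
```

```bash
python3 go.py
```

```text
t 11.7 p [598.7  173.02  65.52] phi 0.6379 F [ 1.52 -3.72  6.82] M [-0.54 -0.22 -0.01] g 42.12 j [ 0.09  0.7   1.38 -0.    1.06  1.03]
```

Call:
{"name": "apply_moves", "arguments": {"commands": [[4.0,0,0,0.04,0.1],[4.0,0,0,0.04,0.1],[4.0,0,0,0.04,0.1],[4.0,0,0,0.04,0.1]]}}

```text
time_s: 12.03
eef_pos: [598.7, 173.0, 64.0]
ee_rot: [0.0, 0.993, 0.119, 0.001]
force: [0.9, -4.0, 7.0]
grip_width: 0.494
```

```bash
python3 go.py
```

```text
t 12.0333 p [598.74 172.96  63.98] phi 0.2379 F [ 0.9  -4.02  7.  ] M [-0.64 -0.15  0.01] g 42.19 j [ 0.09  0.7   1.38 -0.    1.06  1.43]
```

Call:
{"name": "apply_moves", "arguments": {"commands": [[4.0,0,0,0.04,0.1],[4.0,0,0,0.04,0.1],[4.0,0,0,0.04,0.1],[4.0,0,0,0.04,0.1]]}}

```text
time_s: 12.37
eef_pos: [598.7, 172.9, 62.4]
ee_rot: [0.0, 0.997, -0.081, 0.001]
force: [0.3, -3.6, 7.3]
grip_width: 0.499
```

```bash
python3 go.py;  python3 - <<'E'
from h import *
s=ctrl.capture("scene")[:,:,::-1]
cv2.imwrite("pics/scene12.png",s)
crop(s,340,220,110,110,7,"pics/s12.png")
E
```

```text
t 12.3667 p [598.73 172.88  62.43] phi -0.1621 F [ 0.31 -3.63  7.28] M [-0.71 -0.07 -0.01] g 42.64 j [ 0.09  0.7   1.38 -0.    1.06  1.83]
```

View pics/s12.png

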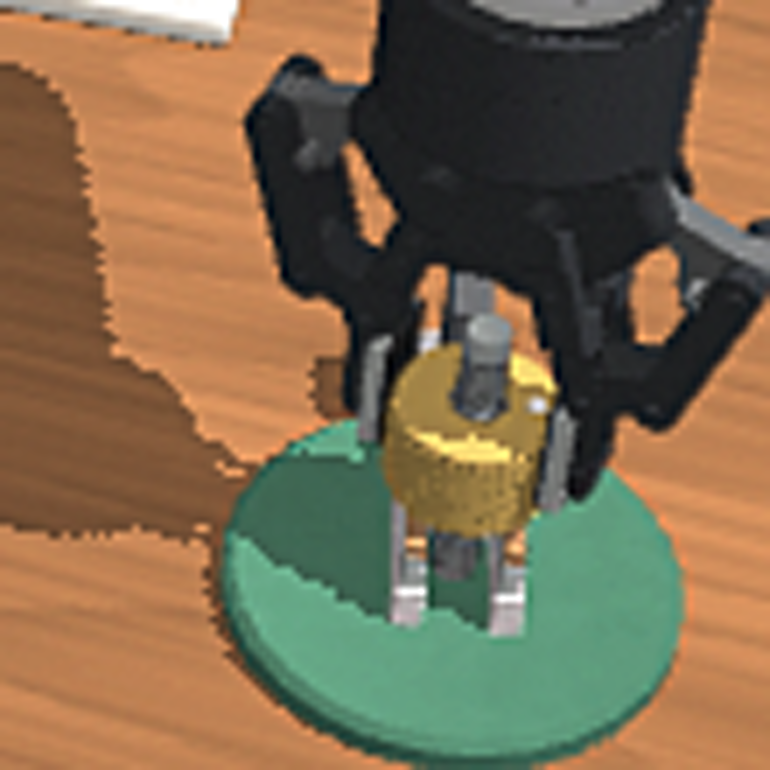

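```bash
sed -i 's/"g",round/"tau",s["tau"].round(4),"g",round/' go.py; python3 go.py
```

```text
t 12.4167 p [598.73 172.86  62.38] phi -0.1686 F [ 1.11 -3.36  7.22] M [-0.7  -0.08 -0.1 ] tau [  2.52 -50.18 -20.03   0.84   0.07  -0.35] g 42.42 j [ 0.09  0.7   1.38 -0.    1.06  1.83]
```

Call:
{"name": "apply_moves", "arguments": {"commands": [[4.0,0,0,0.04,0.1],[4.0,0,0,0.04,0.1]]}}

```text
time_s: 12.58
eef_pos: [598.7, 172.8, 61.6]
ee_rot: [0.0, 0.984, -0.18, 0.001]
force: [0.5, -3.3, 7.7]
grip_width: 0.494
```

```bash
python3 go.py
```

```text
t 12.5833 p [598.7  172.83  61.62] phi -0.3617 F [ 0.52 -3.29  7.74] M [-0.7  -0.07  0.01] tau [  2.5  -50.09 -20.04   0.95   0.01  -1.72] g 42.18 j [ 0.09  0.71  1.38 -0.    1.05  2.03]
```

Call:
{"name": "apply_moves", "arguments": {"commands": [[4.0,0,0,0.04,0.1]]}}

```text
time_s: 12.67
eef_pos: [598.7, 172.8, 61.3]
ee_rot: [0.0, 0.973, -0.229, 0.001]
force: [-0.3, -4.3, 7.7]
grip_width: 0.498
```

```bash
python3 go.py
```

```text
t 12.6667 p [598.72 172.84  61.26] phi -0.462 F [-0.27 -4.29  7.68] M [-0.77 -0.06  0.06] tau [  2.53 -50.   -20.03   0.97  -0.02  -1.57] g 42.56 j [ 0.09  0.71  1.38 -0.    1.05  2.13]
```

```bash
python3 - <<'E'
from h import *
from go import st
M=[]
for i in range(8):
    ctrl.capture("scene");s,phi=st();M.append(list(s["wrist_torque"])+[s["tau"][5],phi])
M=np.array(M);print(np.round(M[:,2:],4));print(M.mean(0),M.std(0))
E
```

```text
[[-0.08 -0.35 -0.47]
 [-0.12  0.96 -0.46]
 [-0.06  0.24 -0.46]
 [-0.08 -0.02 -0.46]
 [-0.12 -0.08 -0.46]
 [-0.13 -0.1  -0.46]
 [-0.07 -0.1  -0.46]
 [-0.13 -0.1  -0.46]]
[-0.73 -0.05 -0.1   0.06 -0.46] [0.02 0.03 0.03 0.37 0.  ]
```

Call:
{"name": "apply_moves", "arguments": {"commands": [[4.6,0,0,0,0],[5.4,0,0,0,0],[6.2,0,0,0,0],[6.2,0,0,0,0],[6.2,0,0,0,0]]}}

```text
time_s: 13.48
eef_pos: [597.8, 173.5, 60.0]
ee_rot: [0.0, 0.974, -0.227, -0.0]
force: [0.2, 0.7, -0.4]
grip_width: 0.727
```

```bash
python3 go.py 598 173.2 62;  python3 - <<'E'
from h import *
s=ctrl.capture("scene")[:,:,::-1]
cv2.imwrite("pics/scene13.png",s)
crop(s,370,250,70,70,11,"pics/s13.png")
E
```

```text
t 13.4833 p [597.76 173.51  59.96] phi -0.457 F [ 0.22  0.69 -0.41] M [-0.03 -0.    0.01] tau [  0.   -54.64 -22.47   0.     0.    -0.  ] g 62.06 j [0.09 0.71 1.38 0.   1.05 2.12]
cm dx 0.035 dy 0.017 dz -0.204 roll 0.0000
```

View pics/s13.png

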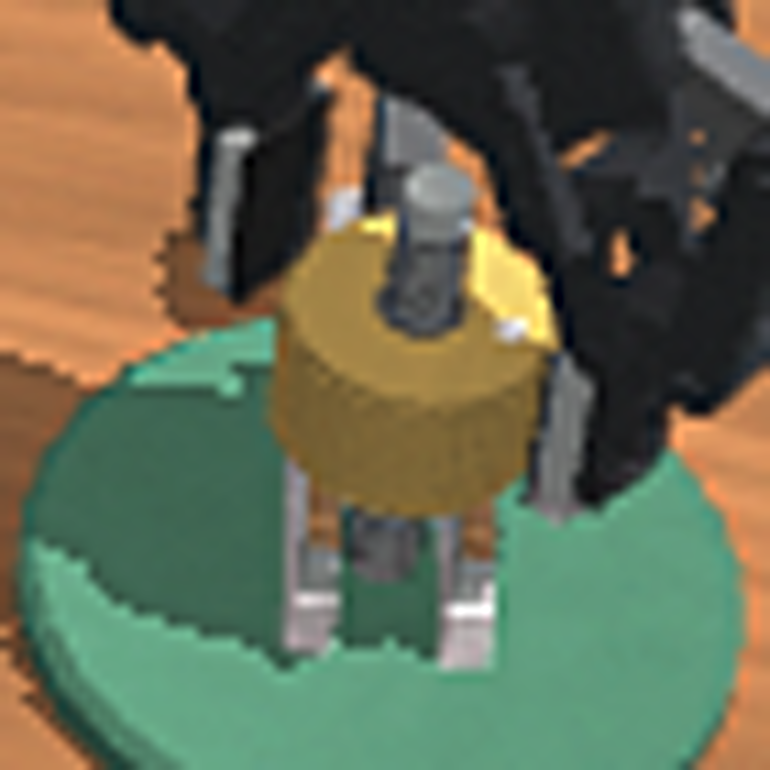

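Call:
{"name": "apply_moves", "arguments": {"commands": [[6.2,0.03,0.02,0,-0.12],[6.2,0,0,0,-0.12],[6.2,0,0,0,-0.12],[6.2,0,0,0,-0.12],[6.2,0,0,0,-0.12],[6.2,0,0,0,-0.12],[6.2,0,0,0,-0.12],[6.2,0,0,0,-0.12],[6.2,0,0,0,-0.12],[6.2,0,0,0,-0.12],[6.2,0,0,0,-0.12],[6.2,0,0,0,-0.12]]}}

```text
time_s: 14.53
eef_pos: [598.1, 173.1, 60.1]
ee_rot: [-0.0, 0.88, 0.474, -0.0]
force: [-0.4, -0.4, 0.2]
grip_width: 0.723
```

Call:
{"name": "apply_moves", "arguments": {"commands": [[6.2,0,0,0,0],[5.2,0,0,0,0],[4.6,0,0,0,0],[4.0,0,0,0,0],[4.0,0,0,0,0],[4.0,0,0,0,0],[4.0,0,0,0,0]]}}

```text
time_s: 15.12
eef_pos: [598.5, 172.8, 60.6]
ee_rot: [0.0, 0.882, 0.471, 0.0]
force: [1.4, -2.8, 4.4]
grip_width: 0.494
```

```bash
python3 go.py
```

```text
t 15.1167 p [598.51 172.8   60.59] phi 0.9819 F [ 1.36 -2.81  4.44] M [-0.37 -0.16 -0.07] tau [  1.74 -52.07 -20.83   0.51   0.2   -0.07] g 42.21 j [ 0.09  0.71  1.38 -0.    1.05  0.68]
```

Call:
{"name": "apply_moves", "arguments": {"commands": [[4.0,0,0,0.02,0.05],[4.0,0,0,0.02,0.05],[4.0,0,0,0.01,0.02],[4.0,0,0,0,0.01]]}}

```text
time_s: 15.45
eef_pos: [598.5, 172.8, 60.1]
ee_rot: [0.0, 0.911, 0.413, 0.0]
force: [0.7, -3.4, 5.0]
grip_width: 0.497
```

```bash
cat > rd.py <<'E'
from h import *
from go import st
M=[]
for i in range(4):
    ctrl.capture("top");s,phi=st();M.append([s["wrist_torque"][2],s["tau"][5],phi])
print(np.round(M,4).tolist(),s["eef_pos"],s["force"],s["time_s"])
E
python3 go.py;python3 rd.py
```

```text
t 15.45 p [598.51 172.84  60.1 ] phi 0.8521 F [ 0.73 -3.41  5.02] M [-0.47 -0.24  0.05] tau [  1.93 -51.57 -20.48   0.69   0.24   0.1 ] g 42.44 j [ 0.09  0.71  1.38 -0.    1.05  0.81]
[[0.0175, 0.0559, 0.8521], [-0.1043, 0.0512, 0.8529], [-0.0649, -0.0566, 0.8532], [-0.063, -0.0843, 0.8532]] [598.5  172.84  60.09] [ 0.78 -2.97  5.05] 15.65
```

Call:
{"name": "apply_moves", "arguments": {"commands": [[4.0,0,0,0.01,0.02],[4.0,0,0,0.015,0.04],[4.0,0,0,0.015,0.04],[4.0,0,0,0.015,0.04],[4.0,0,0,0.015,0.04],[4.0,0,0,0.015,0.04]]}}

```text
time_s: 16.15
eef_pos: [598.5, 172.8, 59.3]
ee_rot: [0.0, 0.951, 0.311, 0.0]
force: [0.7, -3.4, 5.4]
grip_width: 0.496
```

```bash
python3 go.py
```

```text
t 16.15 p [598.5  172.84  59.26] phi 0.6316 F [ 0.74 -3.36  5.37] M [-0.55 -0.21  0.06] tau [  1.97 -51.24 -20.32   0.71   0.21  -0.6 ] g 42.37 j [ 0.09  0.71  1.38 -0.    1.05  1.03]
```

Call:
{"name": "apply_moves", "arguments": {"commands": [[4.0,0,0,0.015,0.04]]}}

```text
time_s: 16.23
eef_pos: [598.5, 172.8, 59.1]
ee_rot: [0.0, 0.957, 0.291, 0.0]
force: [0.4, -2.7, 5.0]
grip_width: 0.5
```

```bash
python3 go.py
```

```text
t 16.2333 p [598.51 172.85  59.11] phi 0.5915 F [ 0.45 -2.73  5.05] M [-0.51 -0.25  0.07] tau [  1.96 -51.25 -20.32   0.71   0.21  -0.6 ] g 42.69 j [ 0.09  0.71  1.38 -0.    1.05  1.07]
```

Call:
{"name": "apply_moves", "arguments": {"commands": [[4.0,0,0,0.015,0.04]]}}

```text
time_s: 16.32
eef_pos: [598.5, 172.8, 58.9]
ee_rot: [0.0, 0.962, 0.272, 0.0]
force: [1.3, -3.3, 5.9]
grip_width: 0.499
```

```bash
python3 go.py
```

```text
t 16.3167 p [598.49 172.85  58.94] phi 0.5515 F [ 1.28 -3.25  5.9 ] M [-0.51 -0.23  0.02] tau [  1.95 -51.26 -20.32   0.71   0.21  -0.6 ] g 42.59 j [ 0.09  0.71  1.38 -0.    1.05  1.11]
```

Call:
{"name": "apply_moves", "arguments": {"commands": [[4.0,0,0,0.015,0.04]]}}

```text
time_s: 16.4
eef_pos: [598.5, 172.8, 58.8]
ee_rot: [0.0, 0.967, 0.253, 0.0]
force: [0.8, -2.7, 5.9]
grip_width: 0.498
```

```bash
python3 go.py
```

```text
t 16.4 p [598.48 172.82  58.79] phi 0.5115 F [ 0.83 -2.7   5.88] M [-0.46 -0.19  0.04] tau [  1.94 -51.27 -20.32   0.71   0.21  -0.6 ] g 42.55 j [ 0.09  0.71  1.38 -0.    1.05  1.15]
```

```bash
cat > r1.py <<'E'
from go import *
s,phi=st();print("phi %.4f tau6 %.5f Mz %.4f z %.2f Fz %.2f g %.2f t %.2f dq %.4f"%(phi,s["tau"][5],s["wrist_torque"][2],s["eef_pos"][2],s["force"][2],s["grip_width"]*85.4,s["time_s"],s["dq"][5]))
E
python3 r1.py
```

```text
phi 0.5115 tau6 -0.59649 Mz 0.0393 z 58.79 Fz 5.88 g 42.55 t 16.40 dq 0.4737
```

Call:
{"name": "apply_moves", "arguments": {"commands": [[4.0,0,0,0.015,0.04]]}}

```text
time_s: 16.48
eef_pos: [598.5, 172.8, 58.6]
ee_rot: [0.0, 0.972, 0.234, 0.0]
force: [1.6, -3.3, 5.2]
grip_width: 0.497
```

```bash
python3 r1.py
```

```text
phi 0.4715 tau6 -0.59643 Mz 0.0120 z 58.62 Fz 5.25 g 42.45 t 16.48 dq 0.4763
```

Call:
{"name": "apply_moves", "arguments": {"commands": [[4.0,0,0,0.015,0.04],[4.0,0,0,0.015,0.04]]}}

```text
time_s: 16.65
eef_pos: [598.5, 172.8, 58.3]
ee_rot: [0.0, 0.981, 0.195, 0.0]
force: [1.1, -3.0, 5.5]
grip_width: 0.496
```

```bash
python3 r1.py
```

```text
phi 0.3915 tau6 -0.59626 Mz 0.0185 z 58.33 Fz 5.54 g 42.38 t 16.65 dq 0.4768
```

Call:
{"name": "apply_moves", "arguments": {"commands": [[4.0,0,0,0.015,0.04],[4.0,0,0,0.015,0.04]]}}

```text
time_s: 16.82
eef_pos: [598.5, 172.9, 58.0]
ee_rot: [0.0, 0.988, 0.155, 0.0]
force: [1.5, -3.2, 5.3]
grip_width: 0.495
```

```bash
python3 r1.py
```

```text
phi 0.3116 tau6 -0.59620 Mz 0.0376 z 58.01 Fz 5.30 g 42.30 t 16.82 dq 0.4762
```

Call:
{"name": "apply_moves", "arguments": {"commands": [[4.0,0,0,0.015,0.04],[4.0,0,0,0.015,0.04]]}}

```text
time_s: 16.98
eef_pos: [598.5, 172.9, 57.7]
ee_rot: [0.0, 0.993, 0.116, 0.0]
force: [1.1, -1.9, 4.9]
grip_width: 0.499
```

```bash
python3 r1.py
```

```text
phi 0.2316 tau6 -0.59610 Mz 0.0592 z 57.74 Fz 4.88 g 42.62 t 16.98 dq 0.4761
```

Call:
{"name": "apply_moves", "arguments": {"commands": [[4.0,0,0,0.015,0.04],[4.0,0,0,0.015,0.04],[4.0,0,0,0.015,0.04]]}}

```text
time_s: 17.23
eef_pos: [598.5, 172.9, 57.3]
ee_rot: [0.0, 0.998, 0.056, 0.0]
force: [1.7, -2.7, 6.0]
grip_width: 0.498
```

```bash
python3 r1.py
```

```text
phi 0.1116 tau6 -0.59584 Mz 0.0631 z 57.27 Fz 5.99 g 42.49 t 17.23 dq 0.4764
```

Call:
{"name": "apply_moves", "arguments": {"commands": [[4.0,0,0,0.015,0.04],[4.0,0,0,0.015,0.04],[4.0,0,0,0.015,0.04]]}}

```text
time_s: 17.48
eef_pos: [598.5, 172.9, 56.8]
ee_rot: [0.0, 1.0, -0.004, 0.0]
force: [1.1, -3.8, 5.7]
grip_width: 0.496
```

```bash
python3 r1.py
```

```text
phi -0.0084 tau6 -0.59554 Mz 0.0919 z 56.82 Fz 5.73 g 42.32 t 17.48 dq 0.4770
```

Call:
{"name": "apply_moves", "arguments": {"commands": [[4.0,0,0,0.015,0.04],[4.0,0,0,0.015,0.04],[4.0,0,0,0.015,0.04]]}}

```text
time_s: 17.73
eef_pos: [598.5, 172.9, 56.4]
ee_rot: [0.0, 0.998, -0.064, 0.0]
force: [0.4, -1.4, 4.9]
grip_width: 0.499
```

```bash
python3 r1.py
```

```text
phi -0.1284 tau6 -0.58230 Mz 0.0250 z 56.36 Fz 4.93 g 42.65 t 17.73 dq 0.4757
```

Call:
{"name": "apply_moves", "arguments": {"commands": [[4.0,0,0,0.015,0.04],[4.0,0,0,0.015,0.04],[4.0,0,0,0.015,0.04]]}}

```text
time_s: 17.98
eef_pos: [598.5, 172.9, 55.9]
ee_rot: [0.0, 0.992, -0.124, 0.0]
force: [0.7, -2.2, 5.4]
grip_width: 0.498
```

```bash
python3 r1.py
```

```text
phi -0.2484 tau6 -0.55321 Mz 0.0873 z 55.91 Fz 5.38 g 42.56 t 17.98 dq 0.4740
```

```bash
python3 - <<'E'
from h import *
s=ctrl.capture("scene")[:,:,::-1]
cv2.imwrite("pics/scene14.png",s)
crop(s,370,250,70,70,11,"pics/s14.png")
E
python3 r1.py
```

```text
phi -0.2509 tau6 -0.10299 Mz -0.0641 z 55.88 Fz 5.49 g 42.46 t 18.03 dq -0.0841
```

View pics/s14.png

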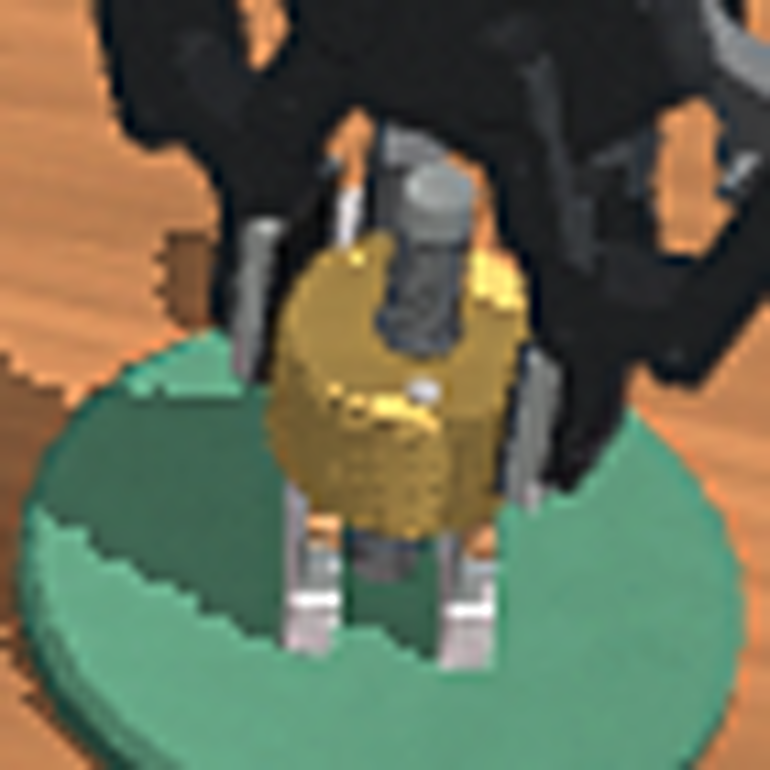

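Call:
{"name": "apply_moves", "arguments": {"commands": [[4.0,0,0,0.015,0.04],[4.0,0,0,0.015,0.04],[4.0,0,0,0.015,0.04]]}}

```text
time_s: 18.28
eef_pos: [598.5, 172.9, 55.5]
ee_rot: [0.0, 0.983, -0.183, 0.0]
force: [1.9, -3.7, 5.5]
grip_width: 0.501
```

```bash
python3 r1.py
```

```text
phi -0.3683 tau6 -0.52842 Mz 0.1142 z 55.46 Fz 5.50 g 42.74 t 18.28 dq 0.4751
```

Call:
{"name": "apply_moves", "arguments": {"commands": [[4.0,0,0,0.015,0.04]]}}

```text
time_s: 18.37
eef_pos: [598.5, 172.9, 55.4]
ee_rot: [-0.0, 0.979, -0.203, 0.001]
force: [1.8, -2.2, 5.7]
grip_width: 0.494
```

```bash
python3 r1.py
```

```text
phi -0.4083 tau6 -0.51382 Mz 0.1105 z 55.36 Fz 5.69 g 42.17 t 18.37 dq 0.4773
```

Call:
{"name": "apply_moves", "arguments": {"commands": [[4.0,0,0,0.015,0.04],[4.0,0,0,0.012,0.035]]}}

```text
time_s: 18.53
eef_pos: [598.5, 172.9, 55.0]
ee_rot: [0.0, 0.971, -0.239, 0.0]
force: [1.0, -2.2, 4.8]
grip_width: 0.499
```

```bash
python3 r1.py
```

```text
phi -0.4832 tau6 -0.34878 Mz 0.0985 z 55.04 Fz 4.85 g 42.62 t 18.53 dq 0.4103
```

Call:
{"name": "apply_moves", "arguments": {"commands": [[4.0,0,0,0,0],[4.0,0,0,0,0]]}}

```text
time_s: 18.7
eef_pos: [598.5, 172.9, 55.1]
ee_rot: [-0.0, 0.971, -0.239, 0.0]
force: [1.2, -2.4, 5.3]
grip_width: 0.5
```

```bash
python3 r1.py
```

```text
phi -0.4817 tau6 0.00014 Mz -0.0596 z 55.08 Fz 5.26 g 42.69 t 18.70 dq -0.0035
```

Call:
{"name": "apply_moves", "arguments": {"commands": [[4.6,0,0,0,0],[5.4,0,0,0,0],[6.2,0,0,0,0],[6.2,0,0,0,0],[6.2,0,0,-0.5,0],[6.2,0,0,-1,0],[6.2,0,0,-2,0],[6.2,0,0,-2.5,0],[6.2,0,0,-2.5,0],[6.2,0,0,-2.5,0],[6.2,0,0,-2.0,0],[6.2,0,0,-1,0]]}}

```text
time_s: 19.7
eef_pos: [598.9, 173.2, 198.6]
ee_rot: [-0.001, 0.971, -0.239, 0.002]
force: [0.0, -0.3, -0.2]
grip_width: 0.728
```

Call:
{"name": "apply_moves", "arguments": {"commands": [[6.2,-1.5,0,0,0],[6.2,-2.5,0,-0.5,0],[6.2,-2.5,0,-0.5,0],[6.2,-2.5,0,0,0],[6.2,-2.5,0,0,0],[6.2,-2,0,0,0],[6.2,0,0,0,0],[6.2,0,0,0,0]]}}

```text
time_s: 20.37
eef_pos: [478.2, 235.9, 205.0]
ee_rot: [-0.0, 0.971, -0.238, 0.0]
force: [0.6, -0.4, 0.9]
grip_width: 0.727
```

```bash
python3 go.py; python3 - <<'E'
from h import *
s=ctrl.capture("scene")[:,:,::-1];t=ctrl.capture("top")[:,:,::-1]
cv2.imwrite("pics/scene15.png",s);cv2.imwrite("pics/top15.png",t)
crop(s,370,250,70,70,11,"pics/s15.png");crop(t,240,200,64,60,9,"pics/t15.png")
E
```

```text
t 20.3667 p [478.18 235.92 205.02] phi -0.481 F [ 0.64 -0.41  0.86] M [0.03 0.01 0.  ] tau [  1.4  -43.6  -24.29   0.08   0.06   0.08] g 62.08 j [ 0.24  0.36  1.53 -0.    1.25  2.29]
```

View pics/s15.png

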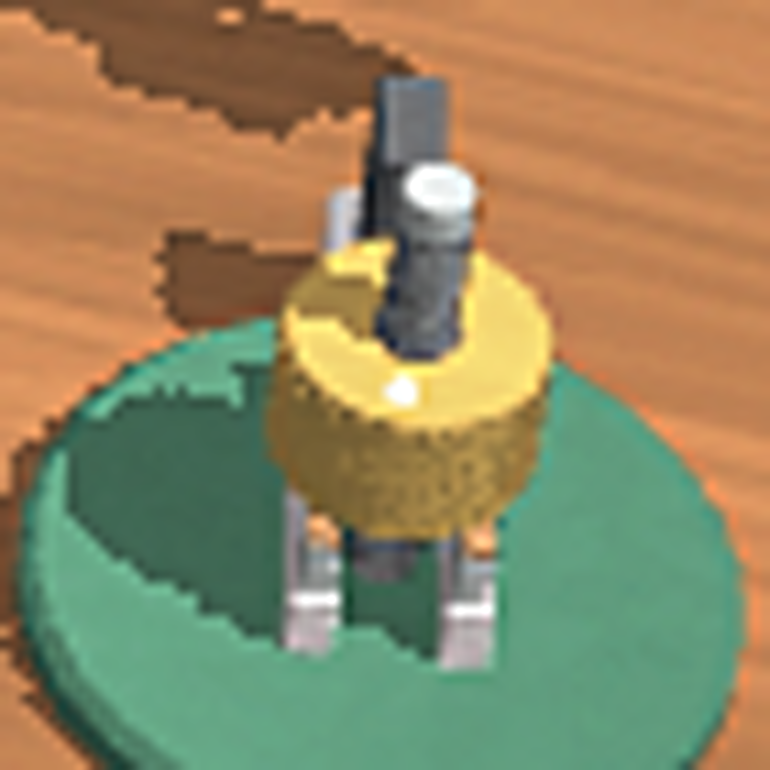

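View pics/scene15.png

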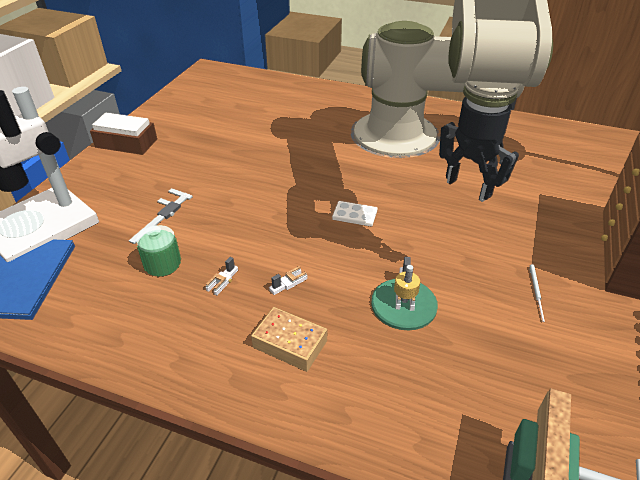

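View pics/t15.png

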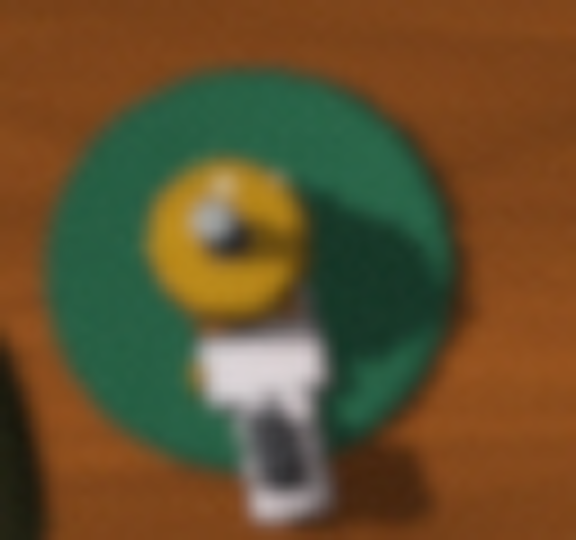

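```bash
python3 - <<'E'
from h import *
T2=lambda x,y:(240+(x+.5)/10-.5,200+(y+.5)/10-.5)
T=lambda x,y:(240+(x+.5)/9-.5,200+(y+.5)/9-.5)
S=lambda x,y:(370+(x+.5)/11-.5,250+(y+.5)/11-.5)
c=np.array([597.8,173.3]);
a=onz("top",*T2(235,315),78.6)[:2]-c;b=onz("top",*T(222,185),67.5)[:2]-c
A=np.arctan2(a[1],a[0]);B=np.arctan2(b[1],b[0]);print(a,b,"cw turn",(A-B)%(2*np.pi))
print("dot tri",tri(S(402,390),T(222,185)),"collar c",tri(S(418,335),T(226,241)))
E
```

```text
[-14.07   3.  ] [16.36  2.35] cw turn 2.7884581407585958
dot tri (array([613.89, 174.93,  69.72]), np.float64(0.9166017744886393)) collar c (array([597.98, 173.83,  66.66]), np.float64(0.35827884620393446))
```

```bash
python3 - <<'E'
from rig import ctrl
print(ctrl.finish_job(), ctrl.sense()["time_s"])
E
```

```text
the job is handed in; nothing more can be done
the job is handed in; nothing more can be done
```

The job is handed in. The large fork (about 100 mm long, tab top about 48 mm) stands on the green base with the rod in its slot. The collar is turned down onto its cork face, and the hand is clear. It took about 20.5 s.

**How the collar was set:** I made two grasps of about 1.45 rad each. The wrist-joint torque stayed flat until first touch at about −0.07 rad tool yaw. I stopped about 0.41 rad past that, which is about 7.8 N from the stated cork stiffness.

**Checks that agreed:**
- The last pictures show the gauge in place and unturned, with the collar seated on the cork.
- In the last scene picture, the other things on the desk look to be where they started.

**Checks that disagreed:**
- **Torque:** after touch it rose about 0.0125 N m per newton, against the stated 0.0038. Read with 0.0038 alone, the nip would be over 20 N. I put the extra down to the cork face dragging on the collar, because the rise was linear and 0.0038 is just what the thread's pitch gives. I trusted the angle, and nothing measured the nip force directly.
- **Dot angle:** the white dot showed a turn of about 2.8 rad against the 2.9 rad commanded, which is within the picture's resolution.

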